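# Load the rocking wash tray level

## Task

Load the rocking parts-wash tray so that it stays level: lift only the top cup off the nested stack, leaving the other two nested and standing, and stand it upright on the tray floor on one side of the middle hump, and stand the piston, crown up, on the other side. Their weights are not known, so choose or shift their distances from the pivot until the tray rests level to within 2 degrees, then let go; leave the hammer, the spanner and the bearing ring where they are.

Things in the scene. Friction and masses are not known exactly. Their poses are not given: they have to be found in the camera images.
- tray (a joint): tilt of the rocking tray (rad): 0 level, positive when the tray's +y end is up; stops at -0.16 and 0.16. The pivot is nearly free, but rubber bushes pull the tray back to level like a spring of 1.1 N m/rad: an uneven load rests at a small slope or, if more uneven, on a stop. The pivot line is parallel to the tray's x, 12 mm beneath point tray_mid.
- tray_mid (a point): middle of the rocking tray at the level of its rubber-lined floor, 74 mm above the bench; its axes tilt with the tray. The tray is a shallow steel trough 446 mm long (y) and 136 wide (x), rim 10 mm above the floor. A steel box-shaped hump 24 mm high fills the middle, |y| under 40 mm, over the whole width; either side is a loading bay, |y| 40 to 219 mm, 128 mm wide.
- stand: fixed low blue stand of the tray, 200 x 120 mm foot, same yaw as the tray; its two uprights, 79 mm either side of the middle along x, reach 78 mm above the bench. Origin centre of its underside.
- cup_top_mid (a point): centre of the top cup of a stack of three alike round steel cups nested open side up; 32 mm above its foot, 32 below its rim. Each cup is 64 mm high: its top 18 mm is a straight collar 70 mm across, wall 4 mm; below that a cone 62 mm across narrows to a solid flat foot 42 mm across. Weighs 240 to 440 g, not known beforehand. z is up along the cup.
- cup_next_mid (a point): centre (half-way up) of the second cup, 20 mm under that of the top cup; to stay in the stack. The collars, all equally wide, follow one another with a gap under 2 mm: only the top 18 mm of the top cup can be gripped without also gripping this one.
- cup_low_mid (a point): centre (half-way up) of the lowest cup, which stands on the bench; to stay
- piston_mid (a point): centre (half-way up) of an aluminium engine piston standing on its skirt, crown up: a plain cylinder 66 mm across and 62 mm high. Weighs 280 to 520 g, not known beforehand. z is up along the piston.
- spanner: open-ended spanner lying flat, 180 mm long; origin mid-length on its underside. A bystander, to be left alone
- bearing: plain steel bearing ring lying flat, 72 mm across, 20 high; origin centre of its underside. A bystander, to be left alone
- hammer: hammer lying flat, 220 mm long; origin on its underside. A bystander, to be left alone
There are look-alikes about, which are no part of the job. Leave any green or orange look-alike of the part that bears cup_low_mid alone. Leave any blue or turquoise look-alike of the part that bears cup_top_mid alone.

How it is judged:
By the outcome, as a careful person would: the job done as asked, in the order asked, and still so for the second after the job is handed in, with the robot touching nothing.
It also fails if it takes over 72 s, if anything falls off the work surface, if the arm or the gripper's body presses on something with over 40 N, if the wrist force passes 120 N, or if a joint passes its speed limit or range.

## Robot

A 6-joint arm with a two-finger parallel gripper is mounted at the origin on the work surface. World frame = base frame: x ahead of the robot, y to its left, z up, the work surface at z = 0. Lengths are in m, angles in rad, forces in N, time in s.
With the tool pointing down it reaches from about 0.325 to 0.775 m from the base axis. Payload 5.5 kg.
Tool frame: the origin (TCP) lies midway between the tips of the shut fingers; the grasp point (between the pads) lies 19 mm behind it; z points along the fingers, y is the line along which they close (so a half turn about z gives the same grasp; the last joint's range is limited). The gripper opens to 85 mm and grips with 20 to 120 N. Pads are 22 mm wide; open, the fingers measure 114 mm over their backs; the gripper's body (76 mm by 85 mm) begins 54 mm behind the grasp point. The pads swing forward as they close: fully open they stand 13 mm farther back than shut.
Start: joints at [1.225, 0.091, 1.231, -0, 1.82, -0.057], TCP at [0.171, 0.575, 0.231] pointing down, gripper open.
Joint ranges: [-2.87, 2.87], [-0.86, 2.18], [0.17, 2.46], [-1.51, 4.65], [0.06, 2.69], [-2.65, 2.65]. Speed limits (rad/s): [2.57, 2.57, 3.01, 3.14, 3.14, 3.14].

## Interface

Orientations are given as a rotation vector (axis times angle).
In Python, from plant import robot gives the robot as it stands. The module is installed in compiled form; this text tells all that it offers.
- The arm moves only by the tool play_rows, never from a script. Its argument "targets" is a list of rows, each an object with "offset": the shift along the tool's x, y, z scaled (see below), a list of three; "rotation": the turn, a rotation vector about the tool's x, y, z scaled (see below), a list of three; "gripper": the closure, from -1 (fully open) to 1 (shut). A call has 1 to 10 rows; each row is the pose to reach, as a shift and turn from the pose commanded when the call began, along the tool's axes at that moment, turning the shorter way round; what a row does not reach only later rows make up. The controller multiplies each number of a shift by 750 mm and each number of a turn by 2 pi rad. A row lasts 1/8 s, in which the tool goes at most 62.5 mm and 10.7 degrees, less where a joint would pass 70% of its speed; a pose out of reach is approached as far as the arm can. A call with a number of a shift or a turn outside -1 to 1 is refused whole. A call with a gripper value outside its range is refused whole. The fingers move at their own pace and stop on an object; the grip force is fixed at half the most. Time passes only in rows, so rows that repeat a pose let the fingers close. It gives the time, the measured TCP pose, the force, the opening and the grip force at its end, in the units of the state.
- robot.sense(): the state, without advancing time (a new reading comes with each control period).
- robot.read_camera(name): name is "scene" or "top"; returns the picture (420x560x3 uint8, red, green, blue); there is no depth.
- robot.camera_params(name): a dict with "camera_matrix" (3x3 intrinsics, pixels), "dist" ([k1, k2, p1, p2, k3] as OpenCV has them; the pictures are not rectified), "cam_to_world" (4x4, takes a point from camera to world coordinates). Camera axes: x right, y down, z forward; pixel columns grow to the right and rows downward; lengths in m; the calibration is good to about 2 mm. A picture is of the moment at which its call begins. camera_params takes no time and is no camera call.
- robot.job_done(): hands the job in; it is judged then, once.
Trained networks look in the newest picture that a camera, given by its name, has taken for a name from the list of things; names that differ only in an ending like _2 or _b are one class to them, and where a whole thing is asked for, a point or a joint stands for the part that bears it (a point fixed in the world has none). Each returns a list of dicts, best first, with "p" (0 to 1); they miss things now and then, are a little off and sometimes report something else, mostly with a low value. They report only what shows in the picture. A call takes as long as a camera call. They do not tell look-alikes from the thing itself.
- robot.boxes_of(camera, target): "rect" ([centre column, centre row, width, height] in pixels, round what is visible of it).
The state is a dict: "t": time; "joint_pos": joint angles; "joint_velocities": joint speeds; "effort": joint torques, N m; "tcp_pos": TCP position; "tcp_rot": TCP orientation; "contact_force": force on the tool from outside, world axes, zero at the start; "ft_torque": the same for the moment, N m; "finger_gap": opening from 0.0 (shut) to 1.0 (fully open); "grip_force": force on a finger pad.
Only numpy, scipy, OpenCV 4.12 (cv2) and the standard library are available. Lean on these libraries where they do the work, as an engineer would, in place of code of your own. Each camera call takes 0.05 s, during which the arm holds its last target. There are 200 camera calls.

## Working session

There is one attempt and no reset: what is moved stays moved. The work goes in short steps, Python scripts to look and compute and a tool call to move; the robot and the scene stay as the last step left them, time stands still between calls to the robot, and variables do not carry over. Pictures are saved under pics/ and viewed, at most 10 in all, crops included, and the job is handed in when it is done.

Besides the shell and the picture viewer there is one more tool, called after "Call:" by a JSON object that holds its "op" and its "data", one argument or row to a line. play_rows: Moves the arm, as the interface text tells. Its arguments: {"type":"object","properties":{"targets":{"type":"array","items":{"type":"object","properties":{"offset":{"type":"array","items":{"type":"number"}},"rotation":{"type":"array","items":{"type":"number"}},"gripper":{"type":"number"}}}}},"required":["targets"]}

```bash
mkdir -p pics; python3 - <<'E'
from plant import robot
import cv2,numpy as np
s=robot.sense();print(s['t'],s['tcp_pos'],s['tcp_rot'])
for c in('scene','top'):
    im=robot.read_camera(c);cv2.imwrite(f'pics/{c}0.png',im[:,:,::-1])
    p=robot.camera_params(c);print(c,p)
    for n in('cup_top_mid','piston_mid','tray','stand','cup_low_mid','hammer','spanner','bearing'):
        print(n,[(round(d['p'],2),np.round(d['rect']).tolist()) for d in robot.boxes_of(c,n)][:5])
E
```

```text
0.0 [0.17079468 0.57487553 0.23012571] [-4.52028506e-01 -3.10850522e+00  3.09811821e-03]
scene {'camera_matrix': array([[506.17438658,   0.        , 280.01604447],
       [  0.        , 506.17438658, 210.5608458 ],
       [  0.        ,   0.        ,   1.        ]]), 'dist': array([-0.00985155,  0.        ,  0.        ,  0.        ,  0.        ]), 'cam_to_world': array([[-0.81914832,  0.38001528, -0.4296329 ,  1.04150949],
       [ 0.5733817 ,  0.56230294, -0.59585974,  0.84802508],
       [ 0.01514804, -0.73444114, -0.67850331,  0.99558035],
       [ 0.        ,  0.        ,  0.        ,  1.        ]])}
cup_top_mid [(0.88, [393.0, 262.0, 31.0, 33.0]), (0.74, [414.0, 331.0, 36.0, 39.0]), (0.73, [356.0, 295.0, 34.0, 28.0])]
piston_mid [(0.93, [193.0, 149.0, 23.0, 25.0]), (0.61, [357.0, 296.0, 34.0, 30.0])]
tray [(0.78, [248.0, 231.0, 139.0, 124.0])]
stand []
cup_low_mid [(0.9, [316.0, 334.0, 29.0, 36.0]), (0.83, [400.0, 293.0, 32.0, 36.0]), (0.79, [352.0, 315.0, 30.0, 18.0])]
hammer [(0.66, [266.0, 178.0, 72.0, 36.0]), (0.63, [249.0, 233.0, 141.0, 123.0]), (0.58, [351.0, 308.0, 28.0, 
[... 464 characters left out ...]
94, -0.01008372,  0.04813423],
       [ 0.01180903, -0.10987481, -0.99387528,  1.18641577],
       [ 0.        ,  0.        ,  0.        ,  1.        ]])}
cup_top_mid [(0.93, [145.0, 203.0, 31.0, 31.0]), (0.83, [109.0, 231.0, 25.0, 27.0]), (0.78, [173.0, 274.0, 25.0, 25.0])]
piston_mid [(0.78, [434.0, 208.0, 32.0, 24.0])]
tray [(0.8, [282.0, 176.0, 178.0, 62.0])]
stand [(0.66, [282.0, 177.0, 172.0, 79.0])]
cup_low_mid [(0.78, [140.0, 250.0, 30.0, 28.0]), (0.63, [149.0, 165.0, 26.0, 26.0])]
hammer [(0.61, [345.0, 250.0, 79.0, 50.0])]
spanner [(0.9, [287.0, 258.0, 66.0, 16.0]), (0.24, [436.0, 209.0, 32.0, 25.0])]
bearing [(0.62, [221.0, 249.0, 26.0, 21.0]), (0.52, [281.0, 178.0, 167.0, 75.0])]
```

View pics/scene0.png

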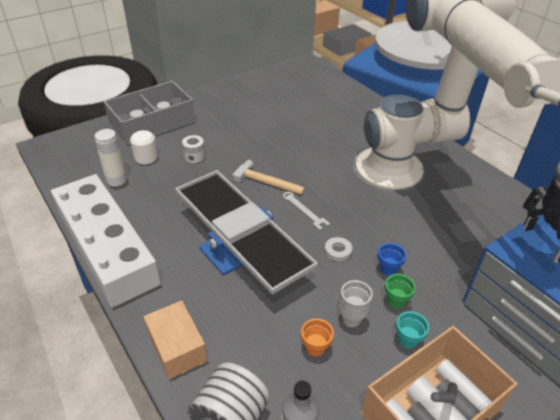

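View pics/top0.png

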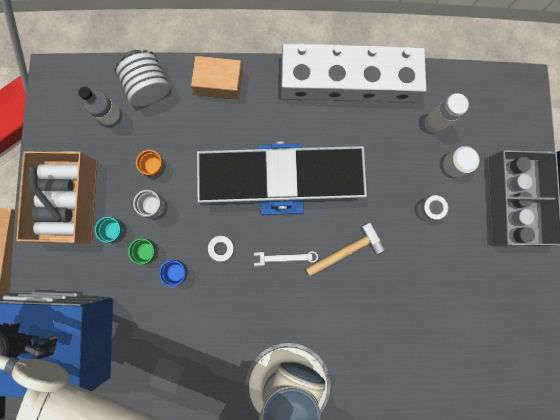

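The scene view shows the steel stack at about (355,303), the piston at (193,149) and the tray at (245,230). In the top view they are at (147,203), (435,208) and (282,176). I'll enlarge crops to get exact features.

```bash
cat > h.py <<'E'
import cv2,numpy as np
from plant import robot
P={c:robot.camera_params(c) for c in('scene','top')}
def ray(c,uv):
    p=P[c];n=cv2.undistortPoints(np.array([[uv]],float),p['camera_matrix'],p['dist'])[0,0]
    d=p['cam_to_world'][:3,:3]@np.array([*n,1]);return p['cam_to_world'][:3,3],d/np.linalg.norm(d)
def onz(c,uv,z):
    o,d=ray(c,uv);return o+d*(z-o[2])/d[2]
def tri(a,b):
    A=[];y=[];R=[ray('scene',a),ray('top',b)]
    M=sum(np.eye(3)-np.outer(d,d) for o,d in R);v=sum((np.eye(3)-np.outer(d,d))@o for o,d in R)
    x=np.linalg.solve(M,v);o,d=R[0];r=np.linalg.norm((np.eye(3)-np.outer(d,d))@(x-o));return x,r
def proj(c,X):
    p=P[c];T=np.linalg.inv(p['cam_to_world']);r,_=cv2.Rodrigues(T[:3,:3])
    return cv2.projectPoints(np.array(X,float).reshape(-1,1,3),r,T[:3,3],p['camera_matrix'],p['dist'])[0][:,0]
def crop(im,x,y,w,h,s):
    return cv2.resize(im[y:y+h,x:x+w],None,fx=s,fy=s,interpolation=cv2.INTER_CUBIC)
E
python3 - <<'E'
import cv2,numpy as np
from h import crop
s=cv2.imread('pics/scene0.png');t=cv2.imread('pics/top0.png')
# 50x50 crops x5 -> 250 ; tray 190x100 x2
a=np.hstack([crop(s,330,275,50,60,5),crop(t,122,175,50,60,5),np.zeros((300,4,3),np.uint8),]) 
b=np.hstack([crop(s,170,125,50,60,5),crop(t,410,178,50,60,5),np.zeros((300,4,3),np.uint8)])
c=np.vstack([crop(s,168,165,150,130,1.9),crop(t,190,138,150*190//150,75,1.5)[:,:285]])
print(c.shape);o=np.zeros((600,504+290,3),np.uint8);o[:,:504]=np.vstack([a,b]);o[:c.shape[0],504:504+c.shape[1]]=c
cv2.imwrite('pics/c0.png',o)
E
```

```text
(359, 285, 3)
```

View pics/c0.png

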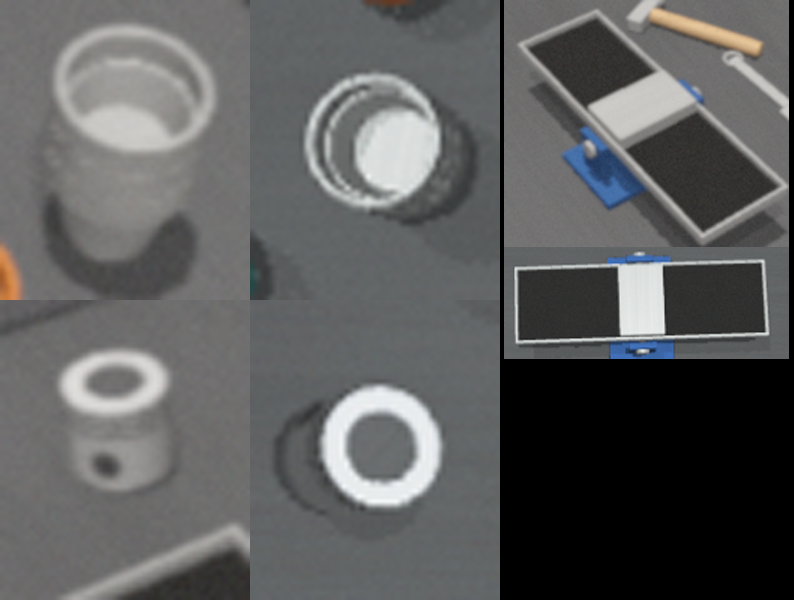

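```bash
python3 - <<'E'
from h import *
np.set_printoptions(precision=4,suppress=True)
print('cup rim',tri((356.5,292.5),(146.2,202.9)));print('piston crown',tri((192.4,141.0),(436,206.7)))
C=[((316.2,262.6),(197.8,201.7)),((272.5,291),(197.2,151)),((176.7,188.4),(363.8,146.3)),((217.2,171),(365.8,195))]
X=[tri(*c) for c in C]
for x in X:print(x)
X=np.array([x[0] for x in X]);m=X.mean(0);ay=(X[0]+X[1]-X[2]-X[3])/2
print('tray',m,ay,np.linalg.norm(ay),np.degrees(np.arctan2(-ay[0],ay[1])))
R=cv2.Rodrigues(robot.sense()['tcp_rot'])[0];print(R)
for b in [((248,231),None)]:pass
E
```

```text
cup rim (array([0.4868, 0.3765, 0.0989]), np.float64(7.107966672456354e-05))
piston crown (array([ 0.4936, -0.3982,  0.0601]), np.float64(0.000676052857017524))
(array([0.495 , 0.2443, 0.0803]), np.float64(0.0006898025897503826))
(array([0.6308, 0.2529, 0.078 ]), np.float64(0.0015559512795632253))
(array([ 0.6501, -0.1945,  0.0802]), np.float64(0.0030497982105194984))
(array([ 0.5178, -0.1986,  0.0805]), np.float64(0.002600504360465508))
tray [0.5734 0.026  0.0797] [-0.021   0.4452 -0.0012] 0.4456623067310704 2.702974626372177
[[-0.9586  0.2847 -0.    ]
 [ 0.2847  0.9586 -0.    ]
 [ 0.     -0.     -1.    ]]
```

```bash
cat >> h.py <<'E'
YAW=np.radians(2.7)
def Rd(tilt=0,yaw=YAW):
    y=np.array([np.cos(yaw),np.sin(yaw),0]);z=np.array([0,0,-1.]);R=np.c_[np.cross(y,z),y,z]
    a=np.array([np.cos(YAW),np.sin(YAW),0])*tilt
    return cv2.Rodrigues(a)[0]@R
TM=np.array([.573,.026]);TY=np.array([-np.sin(YAW),np.cos(YAW)])
def plan(*steps):
    s=robot.sense();R=cv2.Rodrigues(s['tcp_rot'])[0];p=np.array(s['tcp_pos'])
    print('t',round(s['t'],2),'p',np.round(p,4),'F',np.round(s['contact_force'],2),'gap',round(s['finger_gap'],3),'grip',round(s['grip_force'],1))
    for pos,tilt in steps:
        D=np.array(pos)-p;w=cv2.Rodrigues(R.T@Rd(tilt))[0].ravel()
        print('off',np.round(R.T@D/.75,4).tolist(),'rot',np.round(w/2/np.pi,4).tolist(),'rows',round(max(np.linalg.norm(D)/.0625,np.degrees(np.linalg.norm(w))/10.7),1));p0=p
E
python3 -c "
from h import *
plan(((.487,.3765,.16),0))"
```

```text
t 0.9 p [0.1709 0.5752 0.2313] F [-0.06 -0.41  0.17] gap 1.004 grip 0.0
off [-0.4795, -0.1339, 0.095] rot [-0.0, -0.0, 0.1965] rows 6.6
```

Call:
{"op": "play_rows", "data": {
  "targets": [
    {"offset": [-0.48, -0.134, 0.0], "rotation": [0, 0, 0.1965], "gripper": -0.74},
    {"offset": [-0.48, -0.134, 0.0], "rotation": [0, 0, 0.1965], "gripper": -0.74},
    {"offset": [-0.48, -0.134, 0.0], "rotation": [0, 0, 0.1965], "gripper": -0.74},
    {"offset": [-0.48, -0.134, 0.0], "rotation": [0, 0, 0.1965], "gripper": -0.74},
    {"offset": [-0.48, -0.134, 0.0], "rotation": [0, 0, 0.1965], "gripper": -0.74},
    {"offset": [-0.48, -0.134, 0.0], "rotation": [0, 0, 0.1965], "gripper": -0.74},
    {"offset": [-0.48, -0.134, 0.0], "rotation": [0, 0, 0.1965], "gripper": -0.74},
    {"offset": [-0.48, -0.134, 0.095], "rotation": [0, 0, 0.1965], "gripper": -0.74},
    {"offset": [-0.48, -0.134, 0.095], "rotation": [0, 0, 0.1965], "gripper": -0.74},
    {"offset": [-0.48, -0.134, 0.095], "rotation": [0, 0, 0.1965], "gripper": -0.74}
  ]
}}

```text
t: 2.15
tcp_pos: [0.4872, 0.3764, 0.1604]
tcp_rot: [-2.168, -2.274, 0.001]
contact_force: [0.6, -0.0, 0.9]
finger_gap: 0.874
grip_force: 0.0
```

```bash
python3 - <<'E'
from h import *
s=cv2.cvtColor(robot.read_camera('scene'),4);t=cv2.cvtColor(robot.read_camera('top'),4)
cv2.imwrite('pics/b.png',np.hstack([crop(s,305,225,100,115,4),crop(t,95,150,100,115,4)]))
plan(((.487,.3765,.088),0))
print(robot.sense()['joint_pos'],proj('scene',[robot.sense()['tcp_pos']]))
E
```

```text
t 2.25 p [0.4882 0.3772 0.1634] F [-0.32  1.05 -0.26] gap 0.876 grip 0.0
off [-0.0011, -0.002, 0.1005] rot [0.0006, -0.0004, 0.0001] rows 1.2
[ 6.02704671e-01  1.29356540e-01  1.30958938e+00 -4.87678875e-05
  1.69813138e+00  5.54849357e-01] [[359.75618804 274.19472002]]
```

View pics/b.png

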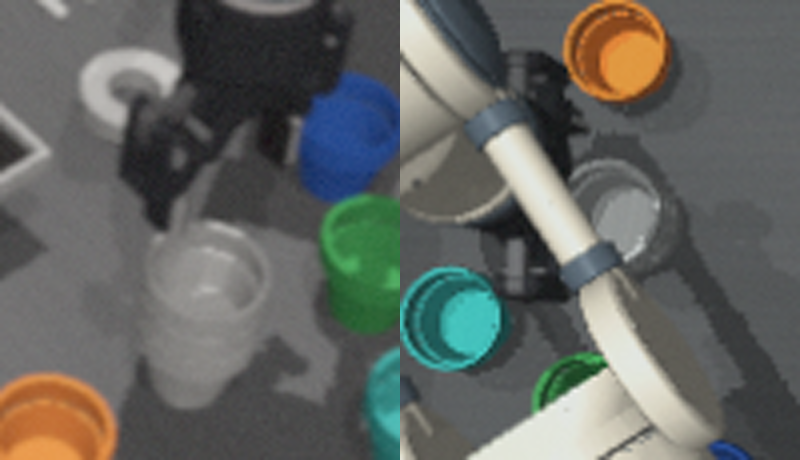

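```bash
python3 - <<'E'
from h import *
for z in(.155,.16,.165,.17,.175):
  print(z,[np.round((p-[305,225])*4).tolist() for p in proj('scene',[(.5245,.3765-.011,z),(.5245,.3765+.011,z),(.538,.3765+.011,z),(.538,.3765-.011,z)])])
E
```

```text
0.155 [[151.0, 223.0], [178.0, 249.0], [159.0, 261.0], [132.0, 234.0]]
0.16 [[152.0, 217.0], [179.0, 243.0], [160.0, 255.0], [133.0, 228.0]]
0.165 [[153.0, 210.0], [180.0, 237.0], [161.0, 249.0], [134.0, 222.0]]
0.17 [[154.0, 204.0], [182.0, 231.0], [162.0, 243.0], [135.0, 216.0]]
0.175 [[155.0, 198.0], [183.0, 225.0], [163.0, 237.0], [135.0, 209.0]]
```

Call:
{"op": "play_rows", "data": {
  "targets": [
    {"offset": [0, 0, 0.05], "rotation": [0, 0, 0], "gripper": -0.74},
    {"offset": [0, 0, 0.085], "rotation": [0, 0, 0], "gripper": -0.74},
    {"offset": [0, 0, 0.104], "rotation": [0, 0, 0], "gripper": -0.74},
    {"offset": [0, 0, 0.104], "rotation": [0, 0, 0], "gripper": -0.74}
  ]
}}

```text
t: 2.75
tcp_pos: [0.4875, 0.3766, 0.0827]
tcp_rot: [2.168, 2.274, 0.001]
contact_force: [-0.7, -0.3, -0.8]
finger_gap: 0.867
grip_force: 0.0
```

```bash
python3 - <<'E'
from h import *
s=cv2.cvtColor(robot.read_camera('scene'),4);t=cv2.cvtColor(robot.read_camera('top'),4)
cv2.imwrite('pics/c.png',np.hstack([crop(s,315,245,80,95,5),crop(t,110,155,80,95,5)]))
plan(((.487,.3765,.2),0))
for z in(.084,.088,.092,.096):
  print(z,[np.round((p-[315,245])*5).tolist() for p in proj('scene',[(.5245,.3765-.011,z),(.5245,.3765+.011,z),(.538,.3765+.011,z),(.538,.3765-.011,z)])])
E
```

```text
t 2.85 p [0.4881 0.3769 0.0841] F [-0.78 -0.71  0.53] gap 0.872 grip 0.2
off [-0.0003, -0.0011, -0.1545] rot [0.0004, -0.0002, 0.0001] rows 1.9
0.084 [[123.0, 280.0], [155.0, 313.0], [132.0, 328.0], [100.0, 294.0]]
0.088 [[124.0, 275.0], [156.0, 308.0], [133.0, 322.0], [101.0, 288.0]]
0.092 [[125.0, 269.0], [157.0, 302.0], [134.0, 317.0], [102.0, 283.0]]
0.096 [[126.0, 263.0], [158.0, 297.0], [135.0, 311.0], [102.0, 277.0]]
```

View pics/c.png

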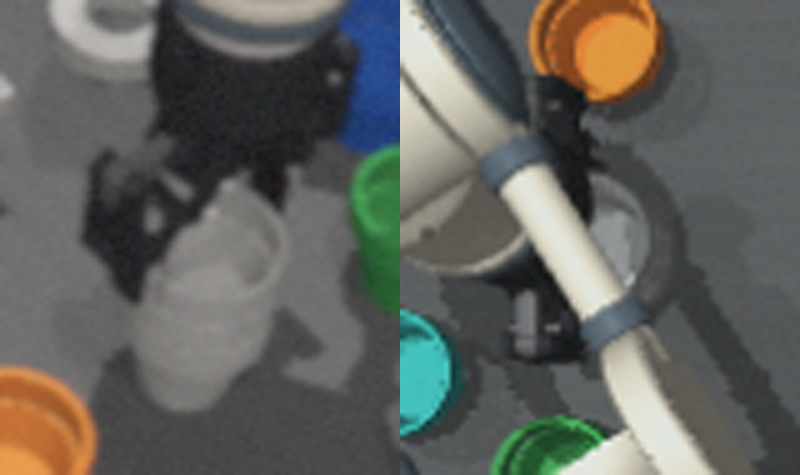

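Call:
{"op": "play_rows", "data": {
  "targets": [
    {"offset": [0, 0, 0.008], "rotation": [0, 0, 0], "gripper": -0.74},
    {"offset": [0, 0, 0.008], "rotation": [0, 0, 0], "gripper": 0.0},
    {"offset": [0, 0, 0.008], "rotation": [0, 0, 0], "gripper": 0.0},
    {"offset": [0, 0, 0.008], "rotation": [0, 0, 0], "gripper": 0.0},
    {"offset": [0, 0, 0.008], "rotation": [0, 0, 0], "gripper": 0.0},
    {"offset": [0, 0, -0.002], "rotation": [0, 0, 0], "gripper": 0.0},
    {"offset": [0, 0, -0.03], "rotation": [0, 0, 0], "gripper": 0.0},
    {"offset": [0, 0, -0.06], "rotation": [0, 0, 0], "gripper": 0.0},
    {"offset": [0, 0, -0.06], "rotation": [0, 0, 0], "gripper": 0.0}
  ]
}}

```text
t: 3.98
tcp_pos: [0.4887, 0.377, 0.1306]
tcp_rot: [2.168, 2.272, 0.009]
contact_force: [0.1, 0.5, -2.4]
finger_gap: 0.801
grip_force: 68.2
```

```bash
python3 - <<'E'
from h import *
F=[]
for i in range(10):
  s=cv2.cvtColor(robot.read_camera('scene'),4);F.append(robot.sense()['contact_force'])
print(np.mean(F,0),np.std(F,0))
cv2.imwrite('pics/d.png',crop(s,305,205,110,135,4))
plan(((.487,.3765,.2),0))
E
```

```text
[ 0.15038539 -0.14889629 -2.43096062] [0.75199774 0.35128293 0.49026309]
t 4.47 p [0.4872 0.3762 0.1265] F [ 0.7   0.27 -2.25] gap 0.802 grip 68.2
off [0.0004, -0.0003, -0.098] rot [-0.0001, 0.0001, 0.0] rows 1.2
```

View pics/d.png

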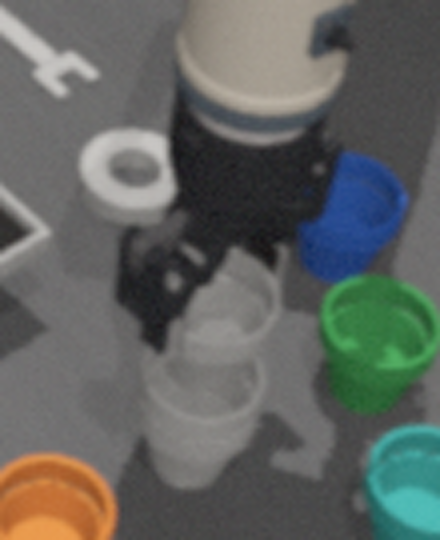

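```bash
cat >> h.py <<'E'
def cplan(p,tilt0,*steps):
    p=np.array(p);R=Rd(tilt0)
    for pos,tilt in steps:
        D=np.array(pos)-p;w=cv2.Rodrigues(R.T@Rd(tilt))[0].ravel()
        print('off',np.round(R.T@D/.75,4).tolist(),'rot',np.round(w/2/np.pi,4).tolist(),'dist',np.round(np.linalg.norm(D),3))
def tpos(d,h,tilt,x=0):
    "world point at tray coords (x,d,h above floor) for tilt"
    c,s=np.cos(tilt),np.sin(tilt);z=.012+h;y=d*c-z*s;zz=.062+d*s+z*c
    return np.array([*(TM+TY*y+x*np.array([TY[1],-TY[0]])),zz])
E
python3 - <<'E'
from h import *
f=tpos(.16,.036,-.16);print(f)
cplan((.4873,.3765,.127),0,((.4873,.3765,.2),0),((*f[:2],.2),-.16),((*f[:2],.14),-.16),((*f[:2],f[2]+.001),-.16))
E
```

```text
[0.565199  0.1914198 0.083896 ]
off [0.0, 0.0, -0.0973] rot [0.0, 0.0, 0.0] dist 0.073
off [-0.2514, 0.0921, -0.0973] rot [0.0, -0.0255, -0.0] dist 0.214
off [-0.2514, 0.0921, -0.0173] rot [0.0, -0.0255, -0.0] dist 0.201
off [-0.2514, 0.0921, 0.0561] rot [0.0, -0.0255, -0.0] dist 0.205
```

Call:
{"op": "play_rows", "data": {
  "targets": [
    {"offset": [0, 0, -0.08], "rotation": [0, 0, 0], "gripper": 0.0},
    {"offset": [-0.03, 0.01, -0.097], "rotation": [0, 0, 0], "gripper": 0.0},
    {"offset": [-0.09, 0.03, -0.097], "rotation": [0, -0.005, 0], "gripper": 0.0},
    {"offset": [-0.16, 0.06, -0.097], "rotation": [0, -0.015, 0], "gripper": 0.0},
    {"offset": [-0.22, 0.08, -0.097], "rotation": [0, -0.022, 0], "gripper": 0.0},
    {"offset": [-0.2515, 0.092, -0.08], "rotation": [0, -0.0255, 0], "gripper": 0.0},
    {"offset": [-0.2515, 0.092, -0.04], "rotation": [0, -0.0255, 0], "gripper": 0.0},
    {"offset": [-0.2515, 0.092, -0.015], "rotation": [0, -0.0255, 0], "gripper": 0.0},
    {"offset": [-0.2515, 0.092, -0.015], "rotation": [0, -0.0255, 0], "gripper": 0.0},
    {"offset": [-0.2515, 0.092, -0.015], "rotation": [0, -0.0255, 0], "gripper": 0.0}
  ]
}}

```text
t: 5.72
tcp_pos: [0.5654, 0.1917, 0.1392]
tcp_rot: [2.084, 2.187, -0.166]
contact_force: [0.5, 0.3, -1.8]
finger_gap: 0.805
grip_force: 69.3
```

```bash
python3 - <<'E'
from h import *
F=[];p=[]
for i in range(8):
  robot.read_camera('scene');q=robot.sense();F.append(q['contact_force']);p.append(q['tcp_pos'])
print(np.mean(F,0),np.std(F,0),np.mean(p,0))
f=tpos(.16,.036,-.16)
p=np.array([.4873,.3765,.127])+Rd(0)@np.array([-.2515,.092,-.015])*.75;print(p)
cplan(p,-.16,((*f[:2],f[2]+.03),-.16),((*f[:2],f[2]+.001),-.16))
E
```

```text
[ 0.08415107  0.05526984 -2.38268553] [0.49315682 0.34307481 0.50343945] [0.56556498 0.19150196 0.13941634]
[0.56510886 0.19133474 0.13825   ]
off [0.0053, 0.0001, 0.032] rot [0.0, 0.0, 0.0] dist 0.024
off [0.0114, 0.0001, 0.0702] rot [0.0, 0.0, 0.0] dist 0.053
```

Call:
{"op": "play_rows", "data": {
  "targets": [
    {"offset": [0.0053, 0, 0.032], "rotation": [0, 0, 0], "gripper": 0.0},
    {"offset": [0.007, 0, 0.043], "rotation": [0, 0, 0], "gripper": 0.0},
    {"offset": [0.009, 0, 0.055], "rotation": [0, 0, 0], "gripper": 0.0},
    {"offset": [0.0105, 0, 0.064], "rotation": [0, 0, 0], "gripper": 0.0},
    {"offset": [0.0114, 0, 0.07], "rotation": [0, 0, 0], "gripper": 0.0},
    {"offset": [0.0114, 0, 0.07], "rotation": [0, 0, 0], "gripper": 0.0}
  ]
}}

```text
t: 6.88
tcp_pos: [0.5654, 0.1914, 0.0861]
tcp_rot: [2.085, 2.186, -0.166]
contact_force: [-2.0, -0.4, 2.2]
finger_gap: 0.796
grip_force: 69.7
```

```bash
python3 - <<'E'
from h import *
F=[];p=[]
for i in range(6):
  s=cv2.cvtColor(robot.read_camera('scene'),4);q=robot.sense();F.append(q['contact_force']);p.append(q['tcp_pos'])
print(np.mean(F,0),np.mean(p,0))
t=cv2.cvtColor(robot.read_camera('top'),4)
cv2.imwrite('pics/e.png',np.vstack([crop(s,160,130,200,170,2),crop(t,180,130,200,90,2)]))
E
```

```text
[-2.1790311  -0.41095545  4.56370949] [0.56546687 0.19137296 0.08609621]
```

View pics/e.png

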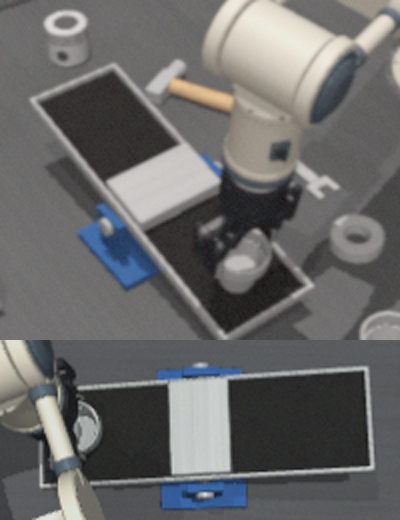

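Call:
{"op": "play_rows", "data": {
  "targets": [
    {"offset": [0, 0, 0], "rotation": [0, 0, 0], "gripper": -0.5},
    {"offset": [0, 0, 0], "rotation": [0, 0, 0], "gripper": -1},
    {"offset": [0, 0, 0], "rotation": [0, 0, 0], "gripper": -1},
    {"offset": [0, 0, 0], "rotation": [0, 0, 0], "gripper": -1},
    {"offset": [0, 0, -0.03], "rotation": [0, 0, 0], "gripper": -1},
    {"offset": [0, 0, -0.08], "rotation": [0, 0, 0], "gripper": -1},
    {"offset": [0, 0, -0.16], "rotation": [0, 0, 0], "gripper": -1},
    {"offset": [0, 0, -0.16], "rotation": [0, 0, 0], "gripper": -1}
  ]
}}

```text
t: 8.22
tcp_pos: [0.5662, 0.2116, 0.2104]
tcp_rot: [2.083, 2.183, -0.152]
contact_force: [0.4, 0.3, -0.6]
finger_gap: 1.001
grip_force: 0.0
```

```bash
python3 - <<'E'
from h import *
f=tpos(.16,.036,-.16);p=np.array([*f[:2],f[2]+.001])+Rd(-.16)@[0,0,-.12];print(p)
plan()
cplan(p,-.16,((.50,.0,.22),0),((.4936,-.3982,.20),0),((.4936,-.3982,.12),0))
print(robot.boxes_of('scene','cup_top_mid')[:3])
E
```

```text
[0.56429841 0.21051676 0.20336327]
t 8.22 p [0.5662 0.2116 0.2104] F [ 0.36  0.33 -0.63] gap 1.001 grip 0.0
off [-0.2763, -0.0989, 0.0221] rot [-0.0, 0.0255, 0.0] dist 0.221
off [-0.7953, -0.1324, 0.1329] rot [-0.0, 0.0255, 0.0] dist 0.613
off [-0.7783, -0.1324, 0.2382] rot [-0.0, 0.0255, 0.0] dist 0.618
[{'rect': [283.6, 260.6, 26.9, 32.5], 'p': 0.8}, {'rect': [391.7, 258.1, 33.0, 32.6], 'p': 0.73}, {'rect': [355.0, 316.2, 26.0, 19.0], 'p': 0.37}]
```

Call:
{"op": "play_rows", "data": {
  "targets": [
    {"offset": [-0.08, -0.02, 0.012], "rotation": [0, 0.008, 0], "gripper": -1},
    {"offset": [-0.16, -0.04, 0.025], "rotation": [0, 0.016, 0], "gripper": -1},
    {"offset": [-0.24, -0.06, 0.037], "rotation": [0, 0.0255, 0], "gripper": -1},
    {"offset": [-0.32, -0.07, 0.05], "rotation": [0, 0.0255, 0], "gripper": -1},
    {"offset": [-0.4, -0.08, 0.065], "rotation": [0, 0.0255, 0], "gripper": -1},
    {"offset": [-0.48, -0.09, 0.08], "rotation": [0, 0.0255, 0], "gripper": -1},
    {"offset": [-0.56, -0.1, 0.09], "rotation": [0, 0.0255, 0], "gripper": -1},
    {"offset": [-0.64, -0.11, 0.105], "rotation": [0, 0.0255, 0], "gripper": -1},
    {"offset": [-0.72, -0.12, 0.12], "rotation": [0, 0.0255, 0], "gripper": -1},
    {"offset": [-0.7953, -0.1324, 0.1329], "rotation": [0, 0.0255, 0], "gripper": -1}
  ]
}}

```text
t: 9.52
tcp_pos: [0.4927, -0.4003, 0.198]
tcp_rot: [-2.167, -2.271, -0.0]
contact_force: [1.1, -0.3, -0.1]
finger_gap: 1.0
grip_force: 0.0
```

Call:
{"op": "play_rows", "data": {
  "targets": [
    {"offset": [0, 0, 0.05], "rotation": [0, 0, 0], "gripper": -1},
    {"offset": [0, 0, 0.05], "rotation": [0, 0, 0], "gripper": -1},
    {"offset": [0, 0, 0.05], "rotation": [0, 0, 0], "gripper": -1}
  ]
}}

```text
t: 9.9
tcp_pos: [0.4938, -0.3978, 0.1629]
tcp_rot: [-2.167, -2.274, -0.0]
contact_force: [-0.7, 0.6, 0.6]
finger_gap: 1.0
grip_force: 0.0
```

```bash
python3 - <<'E'
from h import *
p=[]
for i in range(6):
  s=cv2.cvtColor(robot.read_camera('scene'),4);q=robot.sense();p.append(q['tcp_pos'])
print(q['t'],np.mean(p,0),cv2.Rodrigues(q['tcp_rot'])[0]-Rd(0))
t=cv2.cvtColor(robot.read_camera('top'),4)
cv2.imwrite('pics/f.png',np.vstack([np.hstack([crop(s,230,200,100,100,3),crop(s,165,105,100,100,3)]),np.hstack([crop(t,180,130,130,100,3),crop(t,400,160,70,100,3)])]))
E
```

```text
10.2 [ 0.49438938 -0.39809805  0.16454107] [[-1.02240691e-03 -4.99090530e-05  1.52825624e-03]
 [-4.98338845e-05  1.02456235e-03 -1.40638633e-03]
 [-1.47831140e-03  1.45879576e-03  2.15674715e-06]]
```

View pics/f.png

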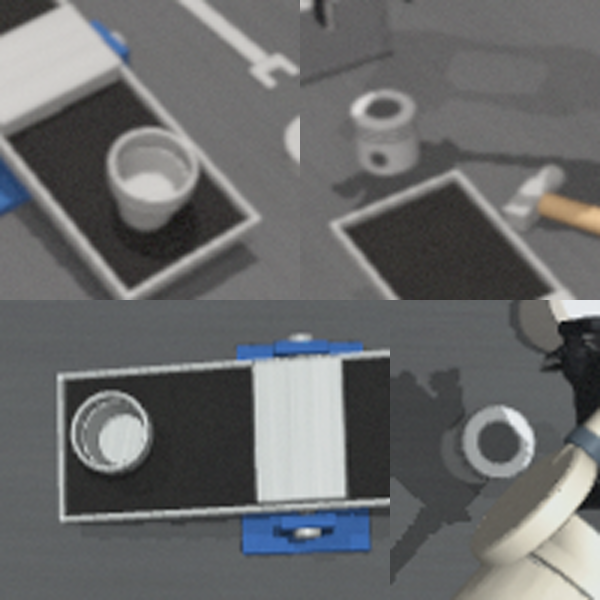

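Call:
{"op": "play_rows", "data": {
  "targets": [
    {"offset": [0, 0, 0.08], "rotation": [0, 0, 0], "gripper": -1},
    {"offset": [0, 0, 0.14], "rotation": [0, 0, 0], "gripper": -1},
    {"offset": [0, 0, 0.175], "rotation": [0, 0, 0], "gripper": -1},
    {"offset": [0, 0, 0.19], "rotation": [0, 0, 0], "gripper": -1},
    {"offset": [0, 0, 0.19], "rotation": [0, 0, 0], "gripper": 0},
    {"offset": [0, 0, 0.19], "rotation": [0, 0, 0], "gripper": 0},
    {"offset": [0, 0, 0.19], "rotation": [0, 0, 0], "gripper": 0},
    {"offset": [0, 0, 0.19], "rotation": [0, 0, 0], "gripper": 0},
    {"offset": [0, 0, 0.19], "rotation": [0, 0, 0], "gripper": 0}
  ]
}}

```text
t: 11.38
tcp_pos: [0.4944, -0.399, 0.0218]
tcp_rot: [2.167, 2.272, 0.0]
contact_force: [0.5, 0.2, 3.7]
finger_gap: 0.749
grip_force: 67.5
```

Call:
{"op": "play_rows", "data": {
  "targets": [
    {"offset": [0, 0, -0.03], "rotation": [0, 0, 0], "gripper": 0},
    {"offset": [0, 0, -0.11], "rotation": [0, 0, 0], "gripper": 0},
    {"offset": [0, 0, -0.19], "rotation": [0, 0, 0], "gripper": 0},
    {"offset": [0, 0, -0.21], "rotation": [0, 0, 0], "gripper": 0},
    {"offset": [0, 0, -0.21], "rotation": [0, 0, 0], "gripper": 0},
    {"offset": [0, 0, -0.21], "rotation": [0, 0, 0], "gripper": 0}
  ]
}}

```text
t: 12.12
tcp_pos: [0.4928, -0.3976, 0.1737]
tcp_rot: [-2.164, -2.269, 0.0]
contact_force: [0.3, -0.4, -4.1]
finger_gap: 0.752
grip_force: 67.8
```

```bash
python3 - <<'E'
from h import *
F=[];p=[]
for i in range(20):
  robot.read_camera('scene');q=robot.sense();F.append(q['contact_force']);p.append(q['tcp_pos'])
F=np.mean(F,0)[2];print(q['t'],F,np.mean(p,0))
# cup on tray: rim tri; crop scales 3: scene origin 230,200; top origin 180,130; y offset 300
sc=((153+.5)/3-.5+230,(165+.5)/3-.5+200);tp=((111.5+.5)/3-.5+180,(433-300+.5)/3-.5+130)
x,r=tri(sc,tp);print('cup rim',x,r)
c,s_=np.cos(-.16),np.sin(-.16)
y=(x[:2]-TM)@TY; z=x[2]-.062
print('tray d',y*c+z*s_,'h',-y*s_+z*c-.012,'x',(x[:2]-TM)@[TY[1],-TY[0]])
E
```

```text
13.125 -4.018345019599905 [ 0.4935444  -0.39825216  0.17695327]
cup rim [0.56478335 0.19328873 0.10536379] 6.977665808662826e-05
tray d 0.15844213016506936 h 0.057494137931831155 x -0.00032715408086085736
```

```bash
python3 - <<'E'
from h import *
f=tpos(-.0953,.02,0);print(f)
cplan((.4936,-.3982,.1775),0,((*f[:2],.1775),0),((*f[:2],.13),0),((*f[:2],f[2]+.001),0))
E
```

```text
[ 0.57748924 -0.06919421  0.094     ]
off [0.4329, 0.1324, 0.0] rot [0.0, 0.0, 0.0] dist 0.34
off [0.4329, 0.1324, 0.0633] rot [0.0, 0.0, 0.0] dist 0.343
off [0.4329, 0.1324, 0.11] rot [0.0, 0.0, 0.0] dist 0.349
```

Call:
{"op": "play_rows", "data": {
  "targets": [
    {"offset": [0.07, 0.021, 0], "rotation": [0, 0, 0], "gripper": 0},
    {"offset": [0.14, 0.042, 0], "rotation": [0, 0, 0], "gripper": 0},
    {"offset": [0.21, 0.064, 0], "rotation": [0, 0, 0], "gripper": 0},
    {"offset": [0.28, 0.086, 0], "rotation": [0, 0, 0], "gripper": 0},
    {"offset": [0.35, 0.107, 0], "rotation": [0, 0, 0], "gripper": 0},
    {"offset": [0.4329, 0.1324, 0], "rotation": [0, 0, 0], "gripper": 0},
    {"offset": [0.4329, 0.1324, 0.03], "rotation": [0, 0, 0], "gripper": 0},
    {"offset": [0.4329, 0.1324, 0.063], "rotation": [0, 0, 0], "gripper": 0}
  ]
}}

```text
t: 14.12
tcp_pos: [0.5781, -0.0681, 0.1308]
tcp_rot: [2.164, 2.275, 0.001]
contact_force: [-0.1, -0.6, -3.8]
finger_gap: 0.748
grip_force: 68.0
```

Call:
{"op": "play_rows", "data": {
  "targets": [
    {"offset": [0, 0, 0.01], "rotation": [0, 0, 0], "gripper": 0},
    {"offset": [0, 0, 0.018], "rotation": [0, 0, 0], "gripper": 0},
    {"offset": [0, 0, 0.026], "rotation": [0, 0, 0], "gripper": 0},
    {"offset": [0, 0, 0.034], "rotation": [0, 0, 0], "gripper": 0},
    {"offset": [0, 0, 0.041], "rotation": [0, 0, 0], "gripper": 0},
    {"offset": [0, 0, 0.047], "rotation": [0, 0, 0], "gripper": 0},
    {"offset": [0, 0, 0.047], "rotation": [0, 0, 0], "gripper": 0},
    {"offset": [0, 0, 0.047], "rotation": [0, 0, 0], "gripper": 0}
  ]
}}

```text
t: 15.12
tcp_pos: [0.5777, -0.0695, 0.0958]
tcp_rot: [2.168, 2.273, 0.0]
contact_force: [0.4, -1.0, 0.8]
finger_gap: 0.747
grip_force: 68.4
```

```bash
python3 - <<'E'
from h import *
F=[];p=[]
for i in range(8):
  s=cv2.cvtColor(robot.read_camera('scene'),4);q=robot.sense();F.append(q['contact_force']);p.append(q['tcp_pos'])
print(q['t'],np.mean(F,0),np.mean(p,0))
t=cv2.cvtColor(robot.read_camera('top'),4)
cv2.imwrite('pics/g.png',np.vstack([crop(s,160,130,200,170,2),crop(t,180,130,200,90,2)]))
E
```

```text
15.525 [ 0.15427464 -2.52230333  0.99849552] [ 0.57768429 -0.06951759  0.09567865]
```

View pics/g.png

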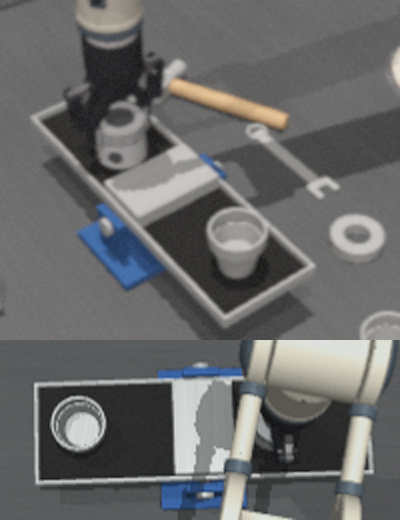

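Call:
{"op": "play_rows", "data": {
  "targets": [
    {"offset": [0, 0, 0], "rotation": [0, 0, 0], "gripper": -0.6},
    {"offset": [0, 0, 0], "rotation": [0, 0, 0], "gripper": -1},
    {"offset": [0, 0, 0], "rotation": [0, 0, 0], "gripper": -1},
    {"offset": [0, 0, 0], "rotation": [0, 0, 0], "gripper": -1},
    {"offset": [0, 0, -0.03], "rotation": [0, 0, 0], "gripper": -1},
    {"offset": [0, 0, -0.1], "rotation": [0, 0, 0], "gripper": -1},
    {"offset": [0, 0, -0.16], "rotation": [0, 0, 0], "gripper": -1},
    {"offset": [0, 0, -0.16], "rotation": [0, 0, 0], "gripper": -1},
    {"offset": [0, 0, -0.16], "rotation": [0, 0, 0], "gripper": -1},
    {"offset": [0, 0, -0.16], "rotation": [0, 0, 0], "gripper": -1}
  ]
}}

```text
t: 16.82
tcp_pos: [0.5769, -0.0693, 0.2132]
tcp_rot: [-2.166, -2.271, 0.003]
contact_force: [0.4, -0.7, -0.3]
finger_gap: 0.999
grip_force: 0.0
```

```bash
cat >> h.py <<'E'
from scipy.optimize import least_squares
def tilt(tag):
    "tilt from corner displacement since the level start image"
    L=[(sx*.066,sy*.221,.010) for sx,sy in((-1,1),(1,1),(1,-1),(-1,-1))]
    W=lambda a:np.array([tpos(d,h,a,x) for x,d,h in L])
    D=[];cs=[]
    for c in('scene','top'):
        a=cv2.imread(f'pics/{c}0.png',0);im=robot.read_camera(c);cv2.imwrite(f'pics/{tag}_{c}.png',im[:,:,::-1]);b=cv2.cvtColor(im,cv2.COLOR_RGB2GRAY)
        p=proj(c,W(0)).astype(np.float32)
        q,st,e=cv2.calcOpticalFlowPyrLK(a,b,p.reshape(-1,1,2),None,winSize=(17,17),maxLevel=2)
        D.append(q[:,0]-p);cs.append(c)
        print(c,np.round(q[:,0]-p,1).tolist(),np.round(e.ravel(),1))
    f=lambda v:np.concatenate([(proj(c,W(v[0]))-proj(c,W(0))-d).ravel() for c,d in zip(cs,D)])
    r=least_squares(f,[0.],loss='soft_l1',f_scale=.5);print('t',round(robot.sense()['t'],2),'tilt deg',np.degrees(r.x),'res',np.round(r.fun,1))
E
python3 -c "
from h import *
tilt('h1');tilt('h2')
print(robot.sense()['finger_gap'])"
```

```text
scene [[-0.10000000149011612, -1.2999999523162842], [-0.10000000149011612, -1.2999999523162842], [0.20000000298023224, 1.0], [-7.800000190734863, 4.599999904632568]] [ 1.9  2.9  1.7 16.1]
top [[-0.20000000298023224, -0.20000000298023224], [-0.10000000149011612, -0.4000000059604645], [-0.30000001192092896, 0.4000000059604645], [-0.699999988079071, 0.10000000149011612]] [ 9.7  9.9 13.2 41.8]
t 16.93 tilt deg [1.18475643] res [ 0.1 -0.1 -0.  -0.1 -0.1  0.2  7.8 -3.5  0.1 -0.1 -0.1 -0.1  0.   0.1
  0.5  0.2]
scene [[-0.10000000149011612, -1.2999999523162842], [-0.10000000149011612, -1.2999999523162842], [0.20000000298023224, 1.0], [-8.100000381469727, 4.699999809265137]] [ 1.9  2.7  1.7 16. ]
top [[-0.20000000298023224, -0.20000000298023224], [-0.10000000149011612, -0.4000000059604645], [-0.30000001192092896, 0.4000000059604645], [-0.699999988079071, 0.0]] [ 9.6  9.9 13.  41.4]
t 17.02 tilt deg [1.18137225] res [ 0.1 -0.1  0.  -0.1 -0.1  0.2  8.1 -3.6  0.1 -0.1 -0.1 -0.1  0.   0.1
  0.5  0.2]
0.9998125077280215
```

Call:
{"op": "play_rows", "data": {
  "targets": [
    {"offset": [0, -0.05, -0.05], "rotation": [0, 0, 0], "gripper": -1},
    {"offset": [0.06, -0.1, -0.08], "rotation": [0, 0, 0], "gripper": -1},
    {"offset": [0.13, -0.15, -0.08], "rotation": [0, 0, 0], "gripper": -1},
    {"offset": [0.2, -0.2, -0.08], "rotation": [0, 0, 0], "gripper": -1},
    {"offset": [0.28, -0.2, -0.08], "rotation": [0, 0, 0], "gripper": -1},
    {"offset": [0.36, -0.2, -0.08], "rotation": [0, 0, 0], "gripper": -1},
    {"offset": [0.44, -0.2, -0.08], "rotation": [0, 0, 0], "gripper": -1},
    {"offset": [0.52, -0.2, -0.08], "rotation": [0, 0, 0], "gripper": -1},
    {"offset": [0.52, -0.2, -0.08], "rotation": [0, 0, 0], "gripper": -1},
    {"offset": [0.52, -0.2, -0.08], "rotation": [0, 0, 0], "gripper": -1}
  ]
}}

```text
t: 18.27
tcp_pos: [0.4092, 0.3129, 0.2749]
tcp_rot: [2.167, 2.274, -0.002]
contact_force: [0.0, 0.0, 0.6]
finger_gap: 0.997
grip_force: 0.0
```

```bash
python3 - <<'E'
from h import *
tilt('i')
s=cv2.imread('pics/i_scene.png');t=cv2.imread('pics/i_top.png')
cv2.imwrite('pics/i.png',np.hstack([crop(s,160,130,260,220,1.5),crop(t,100,130,260,220,1.5)]))
E
```

```text
scene [[-0.10000000149011612, -1.2999999523162842], [-0.10000000149011612, -1.2999999523162842], [0.20000000298023224, 1.0], [-10.800000190734863, 6.0]] [ 1.8  2.9  1.7 16.8]
top [[-0.20000000298023224, -0.20000000298023224], [-0.0, 20.600000381469727], [-0.30000001192092896, 0.4000000059604645], [-0.20000000298023224, 0.20000000298023224]] [ 4.8 22.2  4.8  4.9]
t 18.38 tilt deg [1.13146417] res [  0.1  -0.1   0.   -0.1  -0.1   0.1  10.9  -4.8   0.1  -0.1  -0.1 -21.
   0.1   0.1   0.    0. ]
```

View pics/i.png

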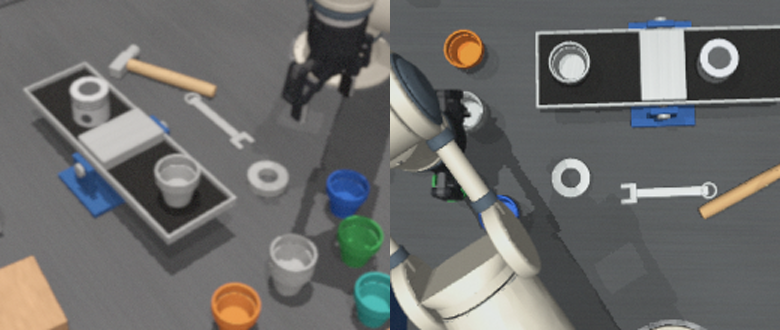

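The last picture shows the cup and the piston standing in opposite bays. The other two cups are still nested and the bystanders have not moved. The tilt holds steady at about 1.15°, with clean corner residuals, so I'm handing in.

```bash
python3 -c "
from plant import robot
print(robot.job_done())"
```

```text
the job is handed in; nothing more can be done
None
```

Handed in at about 18 s of the 72 s limit: the top cup and the piston (crown up) stand in opposite bays, the other two cups are still nested, and the tray rests steady at about 1.15° by camera measurement (limit 2°; verdict not shown).

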